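# Pack the second sauce jar and close the carton

### The job

Swing both flaps of the cardboard carton back, take the straight-sided sauce jar from the wooden board and lower it, upright and without dropping it, into the empty compartment that has the paper pad on its floor. Then close the carton: fold the short flap down flat first, and the long flap flat over it. Leave the jar already packed, the bottle, the tumbler and the tub standing where they are.

Things in the scene. Friction and masses are not known exactly. Their poses are not given: they have to be found in the camera images.
- carton: Open cardboard carton, 160 (x) x 200 (y) x 130 mm high, fixed to the counter; walls and floor 5 mm thick (the +y wall is 135 mm high). Origin: centre of its underside, z up. A 4 mm wall across the middle (at y = 0, along x, top 75 mm above the underside) parts it into two compartments, each 150 mm (x) by 93 mm (y), centred at y = -48.5 and +48.5 mm. Its position and yaw vary.
- short_flap (a joint): Angle of the short cardboard flap: 95 mm long, 158 mm wide (x), 4 mm thick, hinged on the top of the carton's -y wall. 0 = lying flat shut towards the carton's +y, pi/2 = upright, up to 2.5 = folded back outwards. The stiff hinge holds it where it is left (under 1 N at its edge moves it). It starts ajar.
- long_flap (a joint): Angle of the long cardboard flap: 130 mm long, 158 mm wide (x), 4 mm thick, hinged on the top of the carton's +y wall, 5 mm higher than the short one so that it closes over it. 0 = lying flat shut towards the carton's -y, pi/2 = upright, up to 2.5 = folded back outwards. Stiff hinge, as above. It starts ajar.
- short_flap_hinge (a point): Middle of the short flap's hinge line (which runs along the carton's x): at y = -100 mm, z = 130 mm in the carton; the flap's underside when shut. Axes as the carton's.
- long_flap_hinge (a point): Middle of the long flap's hinge line (along the carton's x): at y = +100 mm, z = 135 mm in the carton; the flap's underside when shut. Axes as the carton's.
- short_flap_edge (a point): Middle of the short flap's free edge, 95 mm from its hinge.
- long_flap_edge (a point): Middle of the long flap's free edge, 130 mm from its hinge.
- pad: White paper pad, 140 x 84 x 4 mm, fixed flat on the floor of the empty compartment (either one). Origin: centre of its underside, 5 mm above the counter.
- packed_jar: Sauce jar already standing in the other compartment; the same kind as jar. Origin: centre of its underside. Leave it.
- jar: The sauce jar to pack, on the wooden board: straight-sided cylinder 62 mm in diameter, 108 mm high, red with a white label band and an 18 mm high metal cap of the same diameter; about 0.35 kg. Origin: centre of its underside, z up.
- bottle: Tall red sauce bottle, 66 mm in diameter, 220 mm high, with a neck, on the board. Origin: centre of its underside. Leave it.
- tumbler: Open drinking glass, 74 mm across the rim, 95 mm high, on the board. Origin: centre of its underside. Leave it.
- board: Wooden board, 240 x 240 x 12 mm, fixed to the counter; jar, bottle and tumbler stand on it in any order, 110 to 140 mm apart. Origin: centre of its underside.
- tub: Open clear plastic tub, 130 (x) x 180 (y) x 70 mm high, on the counter to the left of the carton. Origin: centre of its underside. Leave it.

How it is judged:
At the end, for the whole second after the job is handed in: Both flaps within 0.1 rad of flat; the jar upright (0.15 rad), at rest, standing on the pad in its compartment (axis within 55 mm of the pad's centre, underside under 15 mm above the pad's); packed jar upright; packed jar, bottle, tumbler and tub within 30 mm of where they were (value of joint each of short_flap, long_flap below 0.1 rad and horizontal distance between jar and pad below 0.055 m and z of jar in the frame of pad between -0.01 and 0.015 m and angle between each of jar, packed_jar's own z axis and vertical below 0.15 rad and linear speed of jar below 0.02 m/s and distance of each of packed_jar, bottle, tumbler, tub from where it was at the start of the episode below 0.03 m); the robot touches nothing.
It fails at once if the packed jar, the bottle, the tumbler or the tub is pushed more than 30 mm or tipped (more than 0.35 rad) (distance of any of packed_jar, bottle, tumbler, tub from where it was at the start of the episode above 0.03 m or angle between any of packed_jar, bottle, tumbler, tub's own z axis and vertical above 0.35 rad).
It fails at once if the jar is tipped over (more than 0.6 rad from upright) (angle between jar's own z axis and vertical above 0.6 rad).
It fails at once if the jar is dropped into the carton (faster than 0.6 m/s inside it) (linear speed of jar above 0.6 m/s and z of jar in the frame of carton below 0.1 m and x of jar in the frame of carton between -0.075 and 0.075 m and y of jar in the frame of carton between -0.095 and 0.095 m).
It fails at once if the long flap is folded down while the short flap still stands up (long below 0.25 rad with short above 0.35) (value of joint long_flap below 0.25 rad and value of joint short_flap above 0.35 rad).
It also fails if it takes over 72 s, if anything falls off the work surface, if the arm or the gripper's body presses on something with over 40 N, if the wrist force passes 120 N, or if a joint passes its speed limit or range.

### The arm

A 7-joint arm with a two-finger parallel gripper is mounted at the origin on the work surface. World frame = base frame: x ahead of the robot, y to its left, z up, the work surface at z = 0. Lengths are in m, angles in rad, forces in N, time in s.
With the tool pointing down it reaches from about 0.35 to 0.9 m from the base axis. Payload 8.1 kg.
Tool frame: the origin (TCP) lies at the very end of the fingers, on their centre line; the grasp point (between the pads) lies 19 mm behind it; z points along the fingers, y is the line along which they close (so a half turn about z gives the same grasp; the last joint's range is limited). The gripper opens to 92 mm and grips with 3 to 60 N. Pads are 19 mm wide; open, the fingers measure 130 mm over their backs; the gripper's body (75 mm by 190 mm) begins 47 mm behind the grasp point.
Start: joints at [1.127, 0.434, 0.025, 1.573, -0.012, 1.134, -0.075], TCP at [0.209, -0.589, 0.227] pointing down, gripper open.
Joint ranges: [-2.62, 2.62], [-0.44, 2.09], [-1.27, 1.32], [0.08, 2.57], [-1.32, 4.46], [0.12, 2], [-2.74, 2.74]. Speed limits (rad/s): [2.22, 2.22, 3.01, 3.01, 3.14, 3.14, 3.14].

### API

Orientations are given as a rotation vector (axis times angle).
In Python, from cell import arm gives the robot as it stands.
- The arm moves only by the tool carry_out, never from a script. Its argument "commands" is a list of rows, each a list of 7 numbers: the opening, from 0 (shut) to 1 (fully open), then the shift along the tool's x, y, z each as a share of 0.025 m, from -1 to 1, then the turn, a rotation vector about the tool's x, y, z each as a share of 0.1 rad, from -1 to 1. A call has 1 to 8 rows; each row shifts and turns the commanded pose from where the row before left it, along the tool's axes as they then stand; what a row does not reach is not made up. A row lasts 1/10 s, in which the tool goes at most 50 mm and 8.59 degrees, less where a joint would pass 70% of its speed; a pose out of reach is approached as far as the arm can. A call with a number of a shift or a turn outside -1 to 1 is refused whole. A call with a gripper value outside its range is refused whole. The fingers move at their own pace and stop on an object; "squeeze" is the grip in N (left out, the last holds). Time passes only in rows, so rows that do not move let the fingers close. It gives the time, the measured TCP pose, the force, the opening and the grip force at its end, in the units of the state.
- arm.observe(): the state, without advancing time (a new reading comes with each control period).
- arm.get_image(name): name is "scene" or "top" or "wrist"; returns a dict with "pixels" (400x640x3 uint8, red, green, blue), "range_z" (400x640 float32, m along the optical axis (not along the pixel's ray), 0 where there is no reading), "mtx" (3x3 intrinsics, pixels), "R" (3x3) and "t" (3): a world point X has camera coordinates R X + t; the wrist camera has in their place "tool_from_camera" (4x4, takes a point from camera to tool coordinates, whose origin is the TCP and whose axes are the flange's). Camera axes: x right, y down, z forward; pixel columns grow to the right and rows downward; lengths in m; the calibration is good to about 2 mm. The wrist camera is an equidistant fisheye: a pixel r from the principal point sees the ray r / f radians off the axis. A picture is of the moment at which its call begins: read the wrist's pose just before it.
- arm.sign_off(): hands the job in; it is judged then, once.
The state is a dict: "clock": time; "joints": joint angles; "dq": joint speeds; "joint_efforts": joint torques, N m; "position": TCP position; "ee_rot": TCP orientation; "force": force on the tool from outside, world axes, zero at the start; "ft_torque": the same for the moment, N m; "width": opening from 0.0 (shut) to 1.0 (fully open); "gripper_force": force on a finger pad.
Only numpy, scipy, OpenCV 4.12 (cv2) and the standard library are available. Lean on these libraries where they do the work, as an engineer would, in place of code of your own. Each camera call takes 0.05 s, during which the arm holds its last target. There are 200 camera calls.

## Working session

There is one attempt and no reset: what is moved stays moved. The work goes in short steps, Python scripts to look and compute and a tool call to move; the robot and the scene stay as the last step left them, time stands still between calls to the robot, and variables do not carry over. Pictures are saved under pics/ and viewed, at most 10 in all, crops included, and the job is handed in when it is done.

Besides the shell and the picture viewer there is one more tool, called after "Emit:" by a JSON object that holds its "api" and its "payload", one argument or row to a line. carry_out: Moves the arm, as the interface text tells. Shift numbers are shares of 0.025 m and turn numbers shares of 0.1 rad, none past 1 either way. Its arguments: {"type":"object","properties":{"commands":{"type":"array"},"squeeze":{"type":"number"}},"required":["commands"]}

```bash
mkdir -p pics; ls
cat > h.py <<'E'
import numpy as np, cv2
from cell import arm
def cloud(im):
    z=im["range_z"]; K=im["mtx"]; v,u=np.mgrid[0:400,0:640]
    c=np.stack([(u-K[0,2])/K[0,0]*z,(v-K[1,2])/K[1,1]*z,z],-1)
    return (c-im["t"])@im["R"]
E
python3 - <<'E'
from h import *
s=arm.observe(); print(s)
for n in("scene","top"):
    im=arm.get_image(n); np.savez(f"{n}0.npz",**im)
    cv2.imwrite(f"pics/{n}0.png",im["pixels"][...,::-1]); print(n,im["mtx"].tolist(),(-im["R"].T@im["t"]).round(3),im["R"].round(2).tolist())
E
```

```text
pics
{'clock': 0.0, 'joints': array([ 1.12736903,  0.43519536,  0.02495799,  1.57408604, -0.01161539,
        1.1339782 , -0.07512504]), 'dq': array([-2.28038160e-03, -3.67648096e-04, -5.25945683e-04, -1.27096265e-04,
        1.40790075e-05, -1.40552720e-05,  8.76951135e-04]), 'joint_efforts': array([-6.09999279e-04, -6.67855239e+01,  9.85014550e-01, -3.14471626e+01,
       -6.03386946e-02,  4.29551932e-02,  1.29011255e-04]), 'position': array([ 0.20871   , -0.58859282,  0.22596622]), 'ee_rot': array([-3.09465504e+00, -5.32396902e-01,  5.86648244e-04]), 'force': array([-0.14186142, -0.03107823, -0.19418005]), 'ft_torque': array([ 0.04690173, -0.01649337,  0.00642876]), 'gripper_force': 0.0, 'width': 0.9997093272735679}
scene [[424.0479427248825, 0.0, 325.68663473261057], [0.0, 424.0479427248825, 197.58875249904702], [0.0, 0.0, 1.0]] [0.289 0.459 1.279] [[-0.88, -0.47, -0.0], [-0.44, 0.81, -0.39], [0.19, -0.34, -0.92]]
top [[377.48304302229286, 0.0, 315.9371967376515], [0.0, 377.48304302229286, 203.16417754075178], [0.0, 0.0, 1.0]] [0.395 0.03  1.266] [[0.02, -1.0, 0.01], [-1.0, -0.02, -0.1], [0.1, -0.01, -1.0]]
```

View pics/scene0.png

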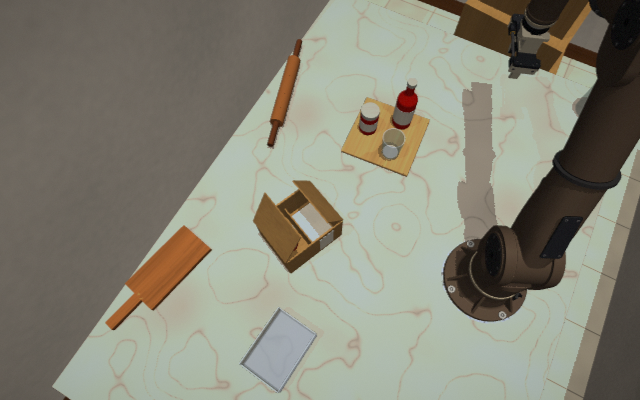

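View pics/top0.png

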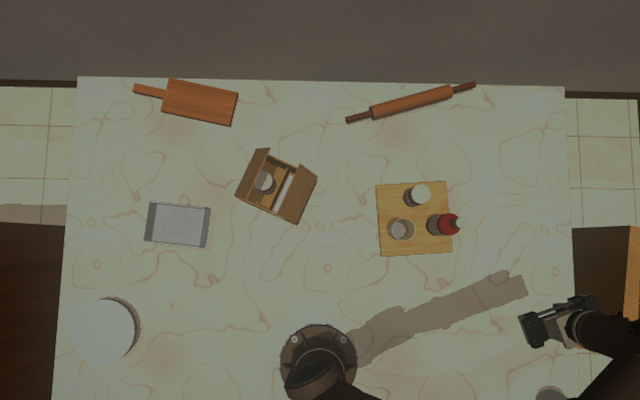

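The scene view shows the jar at about (369,117), bottle at (404,105), tumbler at (393,145) and the carton around (298,225), with the white pad in its right-hand (-y) compartment. In the top view the jar is at (420,195), the bottle at (447,224) and the carton around (277,186).

```bash
python3 - <<'E'
from h import *
T={n:dict(np.load(f"{n}0.npz")) for n in("scene","top")}
C={n:cloud(T[n]) for n in T}
for n,(u,v) in dict(scene=(369,110),top=(420,195)).items():
    P=C[n]; print(n,"px",P[v,u].round(3))
    p=P[v-30:v+30,u-30:u+30].reshape(-1,3)
    p=p[(abs(p[:,2]-.12)<.006)&(np.hypot(*(p[:,:2]-P[v,u,:2]).T)<.05)]
    (c,r)=cv2.minEnclosingCircle(p[:,:2].astype(np.float32)); print(" jar top",len(p),np.median(p[:,2]),np.array(c).round(4),r)
# neighbours: tall points on board
p=np.concatenate([c.reshape(-1,3) for c in C.values()]); 
b=p[(p[:,0]>.3)&(p[:,0]<.75)&(p[:,1]<-.1)&(p[:,1]>-.5)&(p[:,2]>.03)]
for lo,hi in((.04,.08),(.08,.11),(.11,.13),(.15,.3)):
    q=b[(b[:,2]>lo)&(b[:,2]<hi)]
    H,xe,ye=np.histogram2d(q[:,0],q[:,1],bins=[np.arange(.3,.76,.02),np.arange(-.5,-.08,.02)])
    print(lo); print([(round(xe[i]+.01,2),round(ye[j]+.01,2),int(H[i,j])) for i,j in np.argwhere(H>6)])
# carton: all points above 0.02
k=p[(p[:,0]>.35)&(p[:,0]<.75)&(p[:,1]<.35)&(p[:,1]>-.02)&(p[:,2]>.02)]
print(k.min(0),k.max(0)); np.save("k.npy",k)
for n in C:
    P=C[n]; m=(P[...,0]>.35)&(P[...,0]<.75)&(P[...,1]<.35)&(P[...,1]>-.02)&(P[...,2]>.02)
    v,u=np.argwhere(m).min(0)-6; 
    g=cv2.resize(T[n]["pixels"][v:v+110,u:u+110,::-1],None,fx=5,fy=5,interpolation=cv2.INTER_CUBIC); print(n,"crop",u,v); cv2.imwrite(f"pics/c_{n}.png",g)
E
python3 -c "
import cv2,numpy as np
a=cv2.imread('pics/c_scene.png');b=cv2.imread('pics/c_top.png')
cv2.imwrite('pics/c2.png',cv2.resize(np.hstack([a,b]),(800,400)))"
```

```text
scene px [ 0.545 -0.304  0.119]
 jar top 247 0.12014148412551606 [ 0.5425 -0.3056] 0.03225675970315933
top px [ 0.539 -0.302  0.12 ]
 jar top 314 0.11975639994124809 [ 0.5424 -0.3031] 0.031190060079097748
0.04
[(np.float64(0.41), np.float64(-0.37), 11), (np.float64(0.41), np.float64(-0.27), 35), (np.float64(0.41), np.float64(-0.25), 14), (np.float64(0.41), np.float64(-0.23), 43), (np.float64(0.43), np.float64(-0.37), 26), (np.float64(0.43), np.float64(-0.35), 44), (np.float64(0.43), np.float64(-0.29), 59), (np.float64(0.43), np.float64(-0.27), 10), (np.float64(0.43), np.float64(-0.23), 39), (np.float64(0.45), np.float64(-0.35), 63), (np.float64(0.45), np.float64(-0.29), 27), (np.float64(0.45), np.float64(-0.27), 54), (np.float64(0.45), np.float64(-0.23), 33), (np.float64(0.47), np.float64(-0.37), 11), (np.float64(0.47), np.float64(-0.35), 39), (np.float64(0.47), np.float64(-0.27), 13), (np.float64(0.47), np.float64(-0.25), 11), (np.float64(0.51), np.float64(-0.31), 11), (np.float64(0.51), np.float64(-0.29), 34), (np.float64(0.53), np.float64(-0.29), 21), (np.float64(0.53), np.float64
[... 2318 characters left out ...]
4(0.47), np.float64(-0.37), 114), (np.float64(0.47), np.float64(-0.35), 18)]
[0.39505633 0.01431298 0.02002116] [0.67127089 0.26385343 1.26645349]
scene crop 247 174Traceback (most recent call last):
  File "<stdin>", line 22, in <module>
cv2.error: OpenCV(4.12.0) /io/opencv/modules/imgproc/src/resize.cpp:4208: error: (-215:Assertion failed) !ssize.empty() in function 'resize'

[ WARN:0@0.026] global loadsave.cpp:275 findDecoder imread_('pics/c_top.png'): can't open/read file: check file path/integrity
Traceback (most recent call last):
ValueError: all the input arrays must have same number of dimensions, but the array at index 0 has 3 dimension(s) and the array at index 1 has 1 dimension(s)
```

Run:
```python
from h import *
out=[]
for n,(u,v) in dict(scene=(245,172),top=(225,135)).items():
    im=dict(np.load(f"{n}0.npz")); g=im["pixels"][v:v+105,u:u+105,::-1]
    out.append(cv2.resize(g,(400,400),interpolation=cv2.INTER_CUBIC))
cv2.imwrite("pics/c2.png",np.clip(np.hstack(out)*1.3,0,255).astype(np.uint8))
```

```text
(no output)
```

View pics/c2.png

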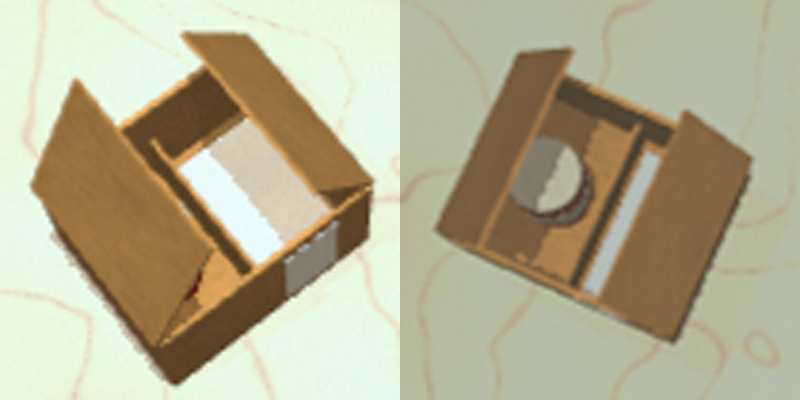

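The left half (scene) shows the carton with a steep left flap over the packed jar, and the right flap ajar at about (280,110). The right half (top) shows the packed jar at (550,180), the pad strip at (620,220), and the right flap covering the pad compartment, its hinge running (680,335) to (750,160).

```bash
cat > fit.py <<'E'
from h import *
from scipy.optimize import least_squares
def pix(n,P,T):
    q=P@T[n]["R"].T+T[n]["t"]; K=T[n]["mtx"]; return q[:,:2]/q[:,2:]*K[0,0]+K[:2,2]
def boxes(p):
    # returns list of (center,R,half) in world for outer box pieces
    x,y,yaw,a,b=p; c,s=np.cos(yaw),np.sin(yaw); R0=np.array([[c,-s,0],[s,c,0],[0,0,1]]); o=np.array([x,y,0])
    L=[((0,-.0975,.065),np.eye(3),(.08,.0025,.065)),((0,.0975,.0675),np.eye(3),(.08,.0025,.0675)),
       ((-.0775,0,.065),np.eye(3),(.0025,.095,.065)),((.0775,0,.065),np.eye(3),(.0025,.095,.065)),((0,0,.04),np.eye(3),(.075,.002,.035))]
    for h,l,sg,t in(((0,-.1,.13),.095,1,a),((0,.1,.135),.13,-1,b)):
        d=np.array([0,sg*np.cos(t),np.sin(t)]); nn=np.array([0,-sg*np.sin(t),np.cos(t)])
        L.append((np.array(h)+d*l/2+nn*.002,np.stack([[1,0,0],d,nn],1),(.079,l/2,.002)))
    return [(R0@np.array(q)+o,R0@r,np.array(e)) for q,r,e in L]
def resid(p,k):
    D=[]
    for q,r,e in boxes(p):
        w=np.abs((k-q)@r)-e; D.append(np.linalg.norm(np.maximum(w,0),axis=1)+np.minimum(w.max(1),0))
    return np.min(np.abs(D),axis=0)
E
python3 - <<'E'
from fit import *
T={n:dict(np.load(f"{n}0.npz")) for n in("scene","top")}
ks=[]
for n in T:
    P=cloud(T[n]).reshape(-1,3); rgb=T[n]["pixels"].reshape(-1,3).astype(int)
    m=(P[:,0]>.35)&(P[:,0]<.75)&(P[:,1]<.3)&(P[:,1]>-.02)&(P[:,2]>.04)&(P[:,2]<.4)
    m&=(rgb[:,0]-rgb[:,2]>25)
    ks.append(P[m])
k=np.concatenate(ks); print([len(q) for q in ks],k.min(0),k.max(0))
best=[]
for yaw in(-.38,-.38+np.pi):
  for a in(.8,1.3,2.):
    for b in(.8,1.3,2.):
      r=least_squares(resid,[k[:,0].mean(),k[:,1].mean(),yaw,a,b],args=(k,),loss="soft_l1",f_scale=.004); best.append((r.cost,r.x))
best.sort(key=lambda t:t[0])
for c,x in best[:3]+best[-1:]: print(c,x.round(3))
x=best[0][1]; print("med res",[np.median(resid(x,q)).round(4) for q in ks]); np.save("p.npy",x)
c,s=np.cos(x[2]),np.sin(x[2])
for n,v in dict(padc=(0,-.0485,0),sh=(0,-.1,.13),lh=(0,.1,.135),se=(0,-.1+.095*np.cos(x[3]),.13+.095*np.sin(x[3])),le=(0,.1-.13*np.cos(x[4]),.135+.13*np.sin(x[4]))).items():
    print(n,np.round([x[0]+c*v[0]-s*v[1],x[1]+s*v[0]+c*v[1],v[2]],3))
E
```

```text
[3408, 2236] [0.44483446 0.01431298 0.04005224] [0.66941423 0.26385343 0.25578845]
0.007246618673852816 [ 0.558  0.139 -0.406  0.95   1.098]
0.007951594779347614 [ 0.554  0.141 -0.406  0.95   1.097]
0.007951594779363864 [ 0.554  0.141 -0.406  0.95   1.097]
0.5575533136582136 [ 0.553  0.139 -0.406  0.893 -0.536]
med res [np.float64(0.0008), np.float64(0.001)]
padc [0.539 0.095 0.   ]
sh [0.519 0.047 0.13 ]
lh [0.598 0.231 0.135]
se [0.541 0.098 0.207]
le [0.574 0.177 0.251]
```

```bash
cat > st.py <<'E'
from h import *
from scipy.spatial.transform import Rotation as Ro
p=np.load("p.npy"); c,s=np.cos(p[2]),np.sin(p[2])
def st():
    o=arm.observe(); P=o["position"]; d=P[:2]-p[:2]; R=Ro.from_rotvec(o["ee_rot"]).as_matrix()
    rel=np.array([[c,s,0],[-s,c,0],[0,0,1]])@R
    print("t",round(o["clock"],2),"world",P.round(4),"carton",np.round([c*d[0]+s*d[1],-s*d[0]+c*d[1],P[2]],4))
    print("yaw err (want tool x=carton y)",round(np.arctan2(-rel[0,0],rel[1,0]),3),"tilt",R[:2,2].round(3),"world yaw",round(np.arctan2(R[1,0],R[0,0]),3),"q",o["joints"].round(2),"F",o["force"].round(1),"w",round(o["width"],3),"gf",o["gripper_force"])
if __name__=="__main__": st()
E
python3 st.py
```

```text
t 0.1 world [ 0.2087 -0.5886  0.226 ] carton [-0.0337 -0.8066  0.226 ]
yaw err (want tool x=carton y) -0.824 tilt [-0.001  0.001] world yaw 0.341 q [ 1.13  0.44  0.02  1.57 -0.01  1.13 -0.08] F [-0.4  0.8 -0.1] w 1.002 gf 0.0
```

Emit:
{"api": "carry_out", "payload": {
  "commands": [
    [0,0,0,-1,0,0,-1],
    [0,0,0,-1,0,0,-1],
    [0,0,0,-1,0,0,-1],
    [0,0,0,-1,0,0,-1],
    [0,0,0,-1,0,0,-1],
    [0,0,0,-1,0,0,-1],
    [0,0,0,-1,0,0,-1],
    [0,0,0,0,0,0,-1]
  ]
}}

```text
clock: 0.9
position: [0.2093, -0.59, 0.4052]
ee_rot: [2.637, 1.699, -0.001]
force: [0.6, -0.3, -0.8]
width: 0.351
gripper_force: 0.0
```

Emit:
{"api": "carry_out", "payload": {
  "commands": [
    [0,1,0,0,0,0,0],
    [0,1,0,0,0,0,0],
    [0,1,0,0,0,0,0],
    [0,1,0,0,0,0,0],
    [0,1,0,0,0,0,0],
    [0,1,0,0,0,0,0],
    [0,1,0,0,0,0,0],
    [0,1,0,0,0,0,0]
  ]
}}

```text
clock: 1.7
position: [0.2924, -0.4062, 0.4014]
ee_rot: [-2.644, -1.696, 0.0]
force: [0.1, -0.4, 0.1]
width: 0.002
gripper_force: 0.0
```

Emit:
{"api": "carry_out", "payload": {
  "commands": [
    [0,1,0,0,0,0,0],
    [0,1,0,0,0,0,0],
    [0,1,0,0,0,0,0],
    [0,1,0,0,0,0,0],
    [0,1,0,0,0,0,0],
    [0,1,0,0,0,0,0],
    [0,1,0,0,0,0,0],
    [0,1,0,0,0,0,0]
  ]
}}

```text
clock: 2.5
position: [0.3757, -0.2245, 0.4015]
ee_rot: [-2.644, -1.696, 0.001]
force: [-0.4, -0.2, 0.2]
width: 0.005
gripper_force: 0.0
```

Emit:
{"api": "carry_out", "payload": {
  "commands": [
    [0,1,0,0,0,0,0],
    [0,1,0,0,0,0,0],
    [0,1,0,0,0,0,0],
    [0,1,0,0,0,0,0],
    [0,1,0,0,0,0,0],
    [0,1,0,0,0,0,0],
    [0,1,0,0,0,0,0],
    [0,0,0,0,0,0,0]
  ]
}}

```text
clock: 3.3
position: [0.4493, -0.063, 0.4015]
ee_rot: [-2.639, -1.702, -0.001]
force: [0.4, 0.6, 1.0]
width: 0.007
gripper_force: 0.0
```

```bash
python3 st.py
```

```text
t 3.3 world [ 0.4493 -0.063   0.4015] carton [-0.0203 -0.2287  0.4015]
yaw err (want tool x=carton y) -0.019 tilt [-0.     0.002] world yaw 1.146 q [ 0.56  0.09 -0.59  1.62  0.05  1.44 -0.45] F [0.4 0.6 1. ] w 0.007 gf 0.0
```

Emit:
{"api": "carry_out", "payload": {
  "commands": [
    [0,1,0.1,0,0,0,-0.2],
    [0,1,0.1,0,0,0,0],
    [0,1,0.1,0,0,0,0],
    [0,1,0.1,0,0,0,0],
    [0,1,0.1,0,0,0,0],
    [0,1,0.1,0,0,0,0],
    [0,1,0.1,0,0,0,0],
    [0,1,0.1,0.5,0,0,0]
  ]
}}

```text
clock: 4.1
position: [0.5482, 0.1091, 0.39]
ee_rot: [2.627, 1.721, 0.002]
force: [1.3, -0.6, 0.1]
width: 0.001
gripper_force: 0.0
```

Emit:
{"api": "carry_out", "payload": {
  "commands": [
    [0,1,0,1,0,0,0],
    [0,0,0,1,0,0,0],
    [0,0,0,1,0,0,0],
    [0,0,0,1,0,0,0],
    [0,0,0,1,0,0,0],
    [0,0,0,1,0,0,0],
    [0,0,0,1,0,0,0],
    [0,0,0,1,0,0,0]
  ]
}}

```text
clock: 4.9
position: [0.557, 0.1306, 0.1879]
ee_rot: [2.628, 1.722, -0.001]
force: [-0.6, -0.7, 0.5]
width: -0.001
gripper_force: 0.0
```

```bash
python3 st.py
```

```text
t 4.9 world [0.557  0.1306 0.1879] carton [ 0.0022 -0.0083  0.1879]
yaw err (want tool x=carton y) -0.005 tilt [-0.001 -0.001] world yaw 1.16 q [ 0.14  0.47 -0.66  1.71  0.32  1.07 -1.03] F [-0.6 -0.7  0.5] w -0.001 gf 0.0
```

Emit:
{"api": "carry_out", "payload": {
  "commands": [
    [0,-1,0,0,0,0,0],
    [0,-0.7,0,0,0,0,0],
    [0,-0.7,0,0,0,0,0],
    [0,-0.7,0,0,0,0,0],
    [0,-0.7,0,0,0,0,0],
    [0,-0.6,0,0,0,0,0],
    [0,0,0,0,0,0,0]
  ]
}}

```text
clock: 5.6
position: [0.5125, 0.0281, 0.1889]
ee_rot: [2.629, 1.718, -0.003]
force: [0.8, -0.1, 0.5]
width: 0.004
gripper_force: 0.0
```

Emit:
{"api": "carry_out", "payload": {
  "commands": [
    [0,1,0,0,0,0,0],
    [0,1,0,-0.4,0,0,0],
    [0,1,0,-0.5,0,0,0],
    [0,1,0,-0.4,0,0,0],
    [0,1,0,0,0,0,0],
    [0,0.8,0,0,0,0,0],
    [0,0.7,0,0,0,0,0],
    [0,0.7,0,0,0,0,0]
  ]
}}

```text
clock: 6.4
position: [0.5852, 0.197, 0.2215]
ee_rot: [2.627, 1.723, -0.001]
force: [-0.3, -1.2, 0.2]
width: 0.004
gripper_force: 0.4
```

Emit:
{"api": "carry_out", "payload": {
  "commands": [
    [0,0.7,0,0,0,0,0],
    [0,0.7,0,0,0,0,0],
    [0,0.7,0,0,0,0,0],
    [0,0.7,0,0,0,0,0],
    [0,0,0,0,0,0,0]
  ]
}}

```text
clock: 6.9
position: [0.6126, 0.263, 0.2212]
ee_rot: [-2.623, -1.725, -0.0]
force: [0.2, 0.1, -0.1]
width: 0.007
gripper_force: 0.0
```

```bash
python3 st.py
```

```text
t 6.9 world [0.6126 0.263  0.2212] carton [0.001  0.1353 0.2212]
yaw err (want tool x=carton y) -0.001 tilt [-0.001  0.001] world yaw 1.163 q [-0.09  0.59 -0.64  1.43  0.36  1.24 -1.18] F [ 0.2  0.1 -0.1] w 0.007 gf 0.0
```

Emit:
{"api": "carry_out", "payload": {
  "commands": [
    [0,-0.5,0,-1,0,0,0],
    [0,-1,0,-1,0,0,0],
    [0,-1,0,-1,0,0,0],
    [0,-1,0.3,0,0,0,0],
    [0,-1,0.3,0,0,0,0],
    [0,-1,0.3,0,0,0,0],
    [0,-1,0.3,0,0,0,0],
    [0,-1,0.3,0,0,0,0]
  ]
}}

```text
clock: 7.7
position: [0.572, 0.0716, 0.2967]
ee_rot: [2.627, 1.722, -0.001]
force: [1.0, -0.6, -0.4]
width: 0.004
gripper_force: 0.0
```

Emit:
{"api": "carry_out", "payload": {
  "commands": [
    [0.9,-1,0.5,0,0,0,0],
    [0.9,-1,0.5,0,0,0,0],
    [0.9,-1,0.5,0,0,0,0],
    [0.9,-1,0.5,0,0,0,0],
    [0.9,-1,0.5,0,0,0,0],
    [0.9,-1,0.5,0,0,0,0],
    [0.9,-1,0.5,0,0,0,0],
    [0.9,-1,0.5,0,0,0,0]
  ]
}}

```text
clock: 8.5
position: [0.5839, -0.1517, 0.2967]
ee_rot: [2.627, 1.722, -0.001]
force: [0.3, 0.9, -0.4]
width: 0.653
gripper_force: 0.0
```

Emit:
{"api": "carry_out", "payload": {
  "commands": [
    [0.9,0,0,0,0,0,1],
    [0.9,0,0,0,0,0,1],
    [0.9,0,0,0,0,0,1],
    [0.9,0,0,0,0,0,1],
    [0.9,0,0,0,0,0,1],
    [0.9,0,0,0,0,0,1],
    [0.9,0,0,0,0,0,1],
    [0.9,0,0,0,0,0,1]
  ]
}}

```text
clock: 9.3
position: [0.584, -0.1505, 0.2966]
ee_rot: [3.092, 0.556, -0.001]
force: [0.5, -0.3, -0.1]
width: 0.896
gripper_force: 0.0
```

Run:
```python
from st import *
st(); o=arm.observe(); R=Ro.from_rotvec(o["ee_rot"]).as_matrix()
print("tool delta to jar, rows",(R.T@(np.array([.5425,-.304,.08])-o["position"])/.025).round(2))
im=arm.get_image("scene"); np.savez("scene1.npz",**im)
g=im["pixels"][60:290,230:450,::-1]; cv2.imwrite("pics/s1.png",cv2.resize(g,None,fx=2.6,fy=2.6,interpolation=cv2.INTER_CUBIC))
from fit import *
P=cloud(im).reshape(-1,3); rgb=im["pixels"].reshape(-1,3).astype(int)
m=(P[:,0]>.35)&(P[:,0]<.75)&(P[:,1]<.35)&(P[:,1]>-.06)&(P[:,2]>.04)&(P[:,2]<.3)&(rgb[:,0]-rgb[:,2]>25)
r=least_squares(resid,[*p[:3],2,2],args=(P[m],),loss="soft_l1",f_scale=.004); print(r.x.round(3),m.sum())
```

```text
t 9.3 world [ 0.584  -0.1505  0.2966] carton [ 0.138  -0.2558  0.2966]
yaw err (want tool x=carton y) -0.809 tilt [-0. -0.] world yaw 0.356 q [ 0.47  0.39 -0.44  1.49  0.17  1.29 -1.2 ] F [ 0.5 -0.3 -0.1] w 0.896 gf 0.0
tool delta to jar, rows [-3.69  5.18  8.67]
[ 0.558  0.138 -0.406  2.044  2.051] 4544
```

View pics/s1.png

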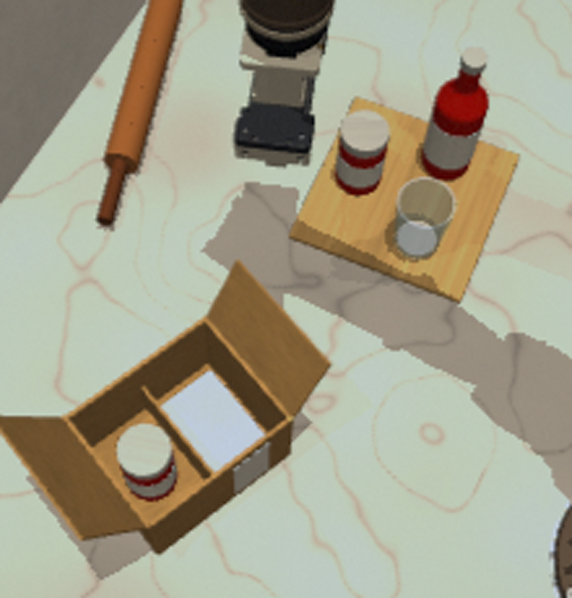

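Both flaps now stand back (right flap near (265,320), left near (60,480)), the pad lies clear at (212,415), and the jar stands at (362,150) with free space round it.

Emit:
{"api": "carry_out", "payload": {
  "commands": [
    [0.9,-0.7,1,0,0,0,0],
    [0.9,-0.8,1,0,0,0,0],
    [0.9,-0.7,1,0,0,0,0],
    [0.9,-0.8,1,0,0,0,0],
    [0.9,-0.7,1,0,0,0,0],
    [0.9,0,0.2,0,0,0,0],
    [0.9,0,0,1,0,0,0],
    [0.9,0,0,1,0,0,0]
  ]
}}

```text
clock: 10.15
position: [0.5441, -0.3045, 0.2467]
ee_rot: [3.089, 0.565, 0.002]
force: [-0.5, 0.7, -0.4]
width: 0.898
gripper_force: 0.0
```

Emit:
{"api": "carry_out", "payload": {
  "commands": [
    [0.9,0,0,1,0,0,0],
    [0.9,0,0,1,0,0,0],
    [0.9,0,0,1,0,0,0],
    [0.9,0,0,0.5,0,0,0],
    [0.9,0,0,0,0,0,0]
  ]
}}

```text
clock: 10.65
position: [0.5428, -0.3037, 0.1576]
ee_rot: [-3.088, -0.565, 0.004]
force: [-0.6, 0.2, -0.2]
width: 0.901
gripper_force: 0.0
```

Run:
```python
from st import *
st(); o=arm.observe(); R=Ro.from_rotvec(o["ee_rot"]).as_matrix()
print("tool delta to jar, rows",(R.T@(np.array([.5425,-.304,.08])-o["position"])/.025).round(2))
im=arm.get_image("wrist"); cv2.imwrite("pics/w1.png",im["pixels"][...,::-1])
```

```text
t 10.65 world [ 0.5428 -0.3037  0.1576] carton [ 0.1607 -0.4129  0.1576]
yaw err (want tool x=carton y) -0.803 tilt [-0.003  0.002] world yaw 0.362 q [ 0.68  0.52 -0.37  1.64  0.21  1.02 -0.97] F [-0.6  0.2 -0.2] w 0.901 gf 0.0
tool delta to jar, rows [-0.01  0.01  3.1 ]
```

View pics/w1.png

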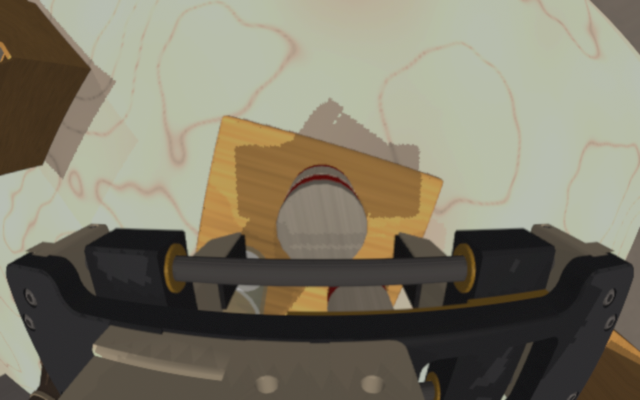

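The wrist view shows the jar cap at (322,222), centred between the fingers at (220,270) and (420,270). I'll lower the gripper, close it and lift.

Emit:
{"api": "carry_out", "payload": {
  "commands": [
    [0.9,0,0,0.8,0,0,0],
    [0.9,0,0,0.8,0,0,0],
    [0.9,0,0,0.8,0,0,0],
    [0.9,0,0,0.7,0,0,0],
    [0.9,0,0,0,0,0,0]
  ]
}}

```text
clock: 11.2
position: [0.5434, -0.3042, 0.0811]
ee_rot: [-3.09, -0.564, 0.002]
force: [-0.6, -0.7, 1.0]
width: 0.898
gripper_force: 0.0
```

Emit:
{"api": "carry_out", "payload": {
  "commands": [
    [0.4,0,0,0,0,0,0],
    [0.4,0,0,0,0,0,0],
    [0.4,0,0,0,0,0,0],
    [0.4,0,0,0,0,0,0],
    [0.4,0,0,0,0,0,0],
    [0.4,0,0,0,0,0,0]
  ],
  "squeeze": 30
}}

```text
clock: 11.8
position: [0.5446, -0.3046, 0.0831]
ee_rot: [3.089, 0.563, 0.003]
force: [-0.5, 1.5, 6.5]
width: 0.667
gripper_force: 30.0
```

Emit:
{"api": "carry_out", "payload": {
  "commands": [
    [0.4,0,0,-0.4,0,0,0],
    [0.4,0,0,-0.8,0,0,0],
    [0.4,0,0,0,0,0,0]
  ]
}}

```text
clock: 12.1
position: [0.5452, -0.3049, 0.1142]
ee_rot: [3.089, 0.563, 0.005]
force: [-0.0, -0.3, -3.9]
width: 0.669
gripper_force: 30.0
```

```bash
python3 st.py
```

```text
t 12.1 world [ 0.5452 -0.3049  0.1142] carton [ 0.1634 -0.413   0.1142]
yaw err (want tool x=carton y) -0.804 tilt [ 0.003 -0.002] world yaw 0.361 q [ 0.67  0.57 -0.36  1.68  0.24  0.93 -0.99] F [-0.  -0.3 -3.9] w 0.669 gf 29.996564090251923
```

Emit:
{"api": "carry_out", "payload": {
  "commands": [
    [0.4,0,0,-0.8,0,0,0],
    [0.4,0,0,-1,0,0,0],
    [0.4,0,0,-1,0,0,0],
    [0.4,0,0,-1,0,0,0],
    [0.4,0,0,-1,0,0,0],
    [0.4,0,0,-1,0,0,0],
    [0.4,0,0,-1,0,0,-0.5],
    [0.4,0,0,-1,0,0,-0.7]
  ]
}}

```text
clock: 12.9
position: [0.5433, -0.3042, 0.3068]
ee_rot: [-3.05, -0.751, 0.002]
force: [1.4, 0.6, -4.2]
width: 0.671
gripper_force: 30.0
```

Emit:
{"api": "carry_out", "payload": {
  "commands": [
    [0.4,0,0,-1,0,0,-0.8],
    [0.4,0,0,-0.4,0,0,-1],
    [0.4,0,0,0,0,0,-1],
    [0.4,0,0,0,0,0,-1],
    [0.4,0,0,0,0,0,-1],
    [0.4,0,0,0,0,0,-1],
    [0.4,0,0,0,0,0,-1],
    [0.4,0,0,0,0,0,0]
  ]
}}

```text
clock: 13.7
position: [0.5434, -0.3045, 0.3407]
ee_rot: [-2.625, -1.724, 0.001]
force: [0.6, -0.4, -4.8]
width: 0.67
gripper_force: 30.0
```

```bash
python3 st.py
```

```text
t 13.7 world [ 0.5434 -0.3045  0.3407] carton [ 0.1616 -0.4133  0.3407]
yaw err (want tool x=carton y) -0.003 tilt [-0.001  0.001] world yaw 1.162 q [ 0.79  0.43 -0.55  1.36  0.22  1.42 -0.17] F [ 0.6 -0.4 -4.8] w 0.67 gf 29.99530479311943
```

Emit:
{"api": "carry_out", "payload": {
  "commands": [
    [0.4,0.6,-0.3,0,0,0,0],
    [0.4,1,-0.45,0,0,0,0],
    [0.4,1,-0.45,0,0,0,0],
    [0.4,1,-0.45,0,0,0,0],
    [0.4,1,-0.45,0,0,0,0],
    [0.4,1,-0.45,0,0,0,0],
    [0.4,1,-0.45,0,0,0,0],
    [0.4,1,-0.45,0,0,0,0]
  ]
}}

```text
clock: 14.5
position: [0.5399, -0.0937, 0.3415]
ee_rot: [-2.629, -1.719, 0.0]
force: [-0.1, -0.7, -4.0]
width: 0.67
gripper_force: 30.0
```

Emit:
{"api": "carry_out", "payload": {
  "commands": [
    [0.4,1,-0.45,0,0,0,0],
    [0.4,1,-0.45,0,0,0,0],
    [0.4,1,-0.45,0,0,0,0],
    [0.4,1,-0.45,0,0,0,0],
    [0.4,1,-0.4,0,0,0,0],
    [0.4,1,-0.4,0,0,0,0],
    [0.4,1,-0.4,0,0,0,0],
    [0.4,0,0,0,0,0,0]
  ]
}}

```text
clock: 15.3
position: [0.54, 0.1003, 0.3419]
ee_rot: [-2.622, -1.727, -0.002]
force: [-1.0, 0.1, -3.8]
width: 0.671
gripper_force: 30.0
```

```bash
python3 st.py
```

```text
t 15.3 world [0.54   0.1003 0.3419] carton [-0.0014 -0.0428  0.3419]
yaw err (want tool x=carton y) 0.0 tilt [-0.     0.003] world yaw 1.165 q [ 0.25  0.32 -0.72  1.53  0.21  1.37 -0.89] F [-1.   0.1 -3.8] w 0.671 gf 29.997328966856003
```

Emit:
{"api": "carry_out", "payload": {
  "commands": [
    [0.4,-0.2,0.1,0.6,0,0,0],
    [0.4,0,0,1,0,0,0],
    [0.4,0,0,1,0,0,0],
    [0.4,0,0,1,0,0,0],
    [0.4,0,0,1,0,0,0],
    [0.4,0,0,1,0,0,0],
    [0.4,0,0,0.8,0,0,0],
    [0.4,0,0,0,0,0,0]
  ]
}}

```text
clock: 16.1
position: [0.5396, 0.0882, 0.1791]
ee_rot: [-2.627, -1.719, 0.008]
force: [-0.7, 0.3, -4.5]
width: 0.674
gripper_force: 30.0
```

```bash
python3 st.py
```

```text
t 16.1 world [0.5396 0.0882 0.1791] carton [ 0.0029 -0.0541  0.1791]
yaw err (want tool x=carton y) -0.006 tilt [-0.005 -0.001] world yaw 1.159 q [ 0.23  0.44 -0.67  1.78  0.32  1.03 -0.97] F [-0.7  0.3 -4.5] w 0.674 gf 29.996765702962875
```

Emit:
{"api": "carry_out", "payload": {
  "commands": [
    [0.4,0.2,0,0.6,0,0,0],
    [0.4,0,0,0.8,0,0,0],
    [0.4,0,0,0.8,0,0,0],
    [0.4,0,0,0.7,0,0,0],
    [0.4,0,0,0.4,0,0,0],
    [0.4,0,0,0.3,0,0,0],
    [0.4,0,0,0,0,0,0]
  ]
}}

```text
clock: 16.8
position: [0.5437, 0.0938, 0.0914]
ee_rot: [-2.627, -1.722, 0.001]
force: [-0.7, -0.3, -3.9]
width: 0.667
gripper_force: 30.0
```

```bash
python3 st.py
```

```text
t 16.8 world [0.5437 0.0938 0.0914] carton [ 0.0046 -0.0474  0.0914]
yaw err (want tool x=carton y) -0.004 tilt [-0. -0.] world yaw 1.161 q [ 0.17  0.55 -0.62  1.87  0.41  0.86 -1.06] F [-0.7 -0.3 -3.9] w 0.667 gf 29.996670484542847
```

Emit:
{"api": "carry_out", "payload": {
  "commands": [
    [0.4,0,0,0.2,0,0,0],
    [0.4,0,0,0.2,0,0,0],
    [0.4,0,0,0.1,0,0,0],
    [0.4,0,0,0,0,0,0]
  ]
}}

```text
clock: 17.2
position: [0.544, 0.0937, 0.08]
ee_rot: [2.627, 1.722, 0.001]
force: [-2.6, -0.4, 5.2]
width: 0.673
gripper_force: 30.0
```

Emit:
{"api": "carry_out", "payload": {
  "commands": [
    [0.75,0,0,0,0,0,0],
    [0.88,0,0,0,0,0,0],
    [0.88,0,0,0,0,0,0],
    [0.88,0,0,-0.4,0,0,0],
    [0.88,0,0,-0.8,0,0,0],
    [0.88,0,0,-1,0,0,0],
    [0.88,0,0,-1,0,0,0],
    [0.88,0,0,-1,0,0,0]
  ]
}}

```text
clock: 18.0
position: [0.5438, 0.0938, 0.186]
ee_rot: [-2.627, -1.723, -0.001]
force: [0.7, -0.6, -0.1]
width: 0.879
gripper_force: 0.0
```

Emit:
{"api": "carry_out", "payload": {
  "commands": [
    [0,0,0,-1,0,0,0],
    [0,0,0,-1,0,0,0],
    [0,0,0,-1,0,0,0],
    [0,0,0,-1,0,0,0],
    [0,0,0,0,0,0,0]
  ]
}}

```text
clock: 18.5
position: [0.5452, 0.0948, 0.2884]
ee_rot: [2.625, 1.722, 0.009]
force: [0.9, -0.1, 0.3]
width: 0.498
gripper_force: 0.0
```

Run:
```python
from st import *
st()
im=arm.get_image("scene"); g=im["pixels"][160:290,230:370,::-1]; cv2.imwrite("pics/s2.png",cv2.resize(g,None,fx=4,fy=4,interpolation=cv2.INTER_CUBIC))
```

```text
t 18.5 world [0.5452 0.0948 0.2884] carton [ 0.0055 -0.0459  0.2884]
yaw err (want tool x=carton y) -0.004 tilt [0.006 0.001] world yaw 1.161 q [ 0.25  0.36 -0.71  1.62  0.24  1.25 -0.91] F [ 0.9 -0.1  0.3] w 0.498 gf 0.0
```

View pics/s2.png

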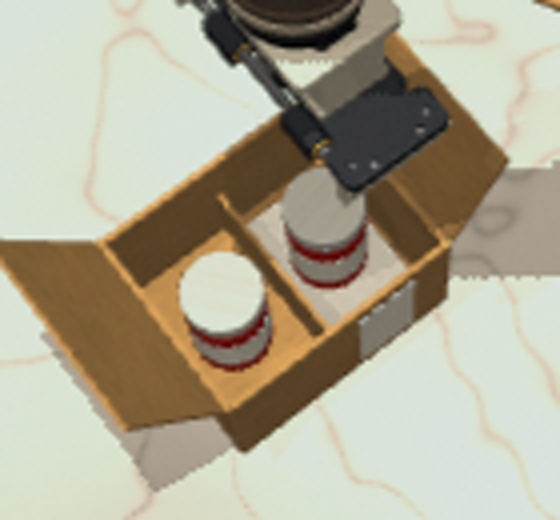

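The jar stands upright on the pad at (325,225), the packed jar is at (228,310), and both flaps are back. Next I'll close the short flap from outside.

Emit:
{"api": "carry_out", "payload": {
  "commands": [
    [0,-1,-0.2,0,0,0,0],
    [0,-1,0,0,0,0,0],
    [0,-1,0,0,0,0,0],
    [0,-1,0,0,0,0,0],
    [0,-1,0,0,0,0,0],
    [0,-1,0,0,0,0,0],
    [0,-1,0,0,0,0,0],
    [0,-0.8,0,0,0,0,0]
  ]
}}

```text
clock: 19.35
position: [0.4602, -0.0846, 0.2836]
ee_rot: [-2.627, -1.721, 0.002]
force: [0.8, 0.3, 0.5]
width: 0.003
gripper_force: 0.0
```

Emit:
{"api": "carry_out", "payload": {
  "commands": [
    [0,0,0,0,0,0,0],
    [0,0,0,1,0,0,0],
    [0,0,0,1,0,0,0],
    [0,0,0,1,0,0,0],
    [0,0,0,1,0,0,0],
    [0,0,0,0.5,0,0,0],
    [0,0,0,0,0,0,0]
  ]
}}

```text
clock: 20.05
position: [0.4604, -0.0825, 0.1703]
ee_rot: [-2.624, -1.722, 0.003]
force: [0.2, 0.1, 0.1]
width: 0.005
gripper_force: 0.0
```

```bash
python3 st.py
```

```text
t 20.05 world [ 0.4604 -0.0825  0.1703] carton [-0.0024 -0.2422  0.1703]
yaw err (want tool x=carton y) -0.003 tilt [-0.003  0.001] world yaw 1.162 q [ 0.58  0.32 -0.64  1.97  0.23  0.93 -0.58] F [0.2 0.1 0.1] w 0.005 gf 0.0
```

Emit:
{"api": "carry_out", "payload": {
  "commands": [
    [0,1,0,0,0,0,0],
    [0,1,0,0,0,0,0],
    [0,0.8,0,0,0,0,0],
    [0,0.8,0,0,0,0,0],
    [0,0.8,0,0,0,0,0],
    [0,0.8,0,0,0,0,0],
    [0,0.8,0,0,0,0,0],
    [0,0.8,0,0,0,0,0]
  ]
}}

```text
clock: 20.85
position: [0.5299, 0.0733, 0.1729]
ee_rot: [2.627, 1.722, 0.001]
force: [-0.7, -2.2, 0.9]
width: 0.004
gripper_force: 0.6
```

Emit:
{"api": "carry_out", "payload": {
  "commands": [
    [0,0.6,0,0.3,0,0,0],
    [0,0.5,0,0.5,0,0,0],
    [0,0.3,0,0.4,0,0,0],
    [0,0,0,0.1,0,0,0],
    [0,0,0,0,0,0,0]
  ]
}}

```text
clock: 21.35
position: [0.5431, 0.1046, 0.1393]
ee_rot: [-2.627, -1.723, 0.001]
force: [-0.1, 0.0, 0.1]
width: 0.01
gripper_force: 0.0
```

```bash
python3 st.py
```

```text
t 21.35 world [0.5431 0.1046 0.1393] carton [-0.0003 -0.0377  0.1393]
yaw err (want tool x=carton y) -0.004 tilt [-0. -0.] world yaw 1.161 q [ 0.17  0.49 -0.63  1.82  0.35  0.95 -1.02] F [-0.1  0.   0.1] w 0.01 gf 0.0
```

Emit:
{"api": "carry_out", "payload": {
  "commands": [
    [0,0.1,0,0.15,0,0,0],
    [0,0,0,0.1,0,0,0],
    [0,0,0,0.05,0,0,0],
    [0,0,0,0,0,0,0]
  ]
}}

```text
clock: 21.75
position: [0.5448, 0.1068, 0.1338]
ee_rot: [2.626, 1.721, 0.002]
force: [-5.7, -3.0, 19.7]
width: 0.002
gripper_force: 9.9
```

Emit:
{"api": "carry_out", "payload": {
  "commands": [
    [0,0,0,-0.6,0,0,0],
    [0,0,0,-1,0,0,0],
    [0,0,0,-1,0,0,0],
    [0,0,0,-1,0,0,0],
    [0,0,0,-1,0,0,0],
    [0,0,0,-1,0,0,0],
    [0,0,0,-1,0,0,0],
    [0,0,0,-0.8,0,0,0]
  ]
}}

```text
clock: 22.55
position: [0.5443, 0.1069, 0.3184]
ee_rot: [2.627, 1.722, 0.002]
force: [-0.6, 0.7, 0.0]
width: 0.008
gripper_force: 0.0
```

Emit:
{"api": "carry_out", "payload": {
  "commands": [
    [0,1,0,0,0,0,0],
    [0,1,0,0,0,0,0],
    [0,1,0,0,0,0,0],
    [0,1,0,0,0,0,0],
    [0,1,0,0,0,0,0],
    [0,1,0,0,0,0,0],
    [0,1,0,0,0,0,0],
    [0,1,0,0,0,0,0]
  ]
}}

```text
clock: 23.35
position: [0.6244, 0.2909, 0.3167]
ee_rot: [2.628, 1.722, -0.0]
force: [1.0, -0.3, 0.8]
width: 0.007
gripper_force: 0.0
```

Emit:
{"api": "carry_out", "payload": {
  "commands": [
    [0,1,0,0,0,0,0],
    [0,1,0,0,0,0,0],
    [0,1,0,0,0,0,0],
    [0,1,0,0,0,0,0],
    [0,0.3,0,0,0,0,0],
    [0,0,0,0,0,0,0]
  ]
}}

```text
clock: 23.95
position: [0.6665, 0.3899, 0.3158]
ee_rot: [-2.626, -1.724, 0.002]
force: [0.6, -0.2, -0.3]
width: 0.004
gripper_force: 0.0
```

Run:
```python
from st import *
from fit import *
st(); im=arm.get_image("scene")
P=cloud(im).reshape(-1,3); rgb=im["pixels"].reshape(-1,3).astype(int)
m=(P[:,0]>.4)&(P[:,0]<.72)&(P[:,1]<.33)&(P[:,1]>-.06)&(P[:,2]>.04)&(P[:,2]<.26)&(rgb[:,0]-rgb[:,2]>25)
r=least_squares(resid,[*p[:3],.1,2],args=(P[m],),loss="soft_l1",f_scale=.004); print(r.x.round(3),m.sum(),r.cost)
```

```text
t 23.95 world [0.6665 0.3899 0.3158] carton [0.0004 0.2732 0.3158]
yaw err (want tool x=carton y) -0.003 tilt [-0.001 -0.   ] world yaw 1.162 q [-0.34  0.73 -0.61  0.93  0.39  1.58 -1.22] F [ 0.6 -0.2 -0.3] w 0.004 gf 0.0
[ 0.558  0.138 -0.405  0.025  2.081] 4228 0.012117249354736868
```

Short flap is flat (0.025). Now the long one.

Emit:
{"api": "carry_out", "payload": {
  "commands": [
    [0,0,0,1,0,0,0],
    [0,0,0,1,0,0,0],
    [0,0,0,1,0,0,0],
    [0,0,0,1,0,0,0],
    [0,0,0,0.4,0,0,0],
    [0,-1,0,0,0,0,0],
    [0,-1,0,0,0,0,0],
    [0,-1,0,0,0,0,0]
  ]
}}

```text
clock: 24.8
position: [0.6368, 0.3187, 0.2078]
ee_rot: [2.628, 1.721, 0.002]
force: [1.4, -0.6, 0.2]
width: 0.005
gripper_force: 0.0
```

Emit:
{"api": "carry_out", "payload": {
  "commands": [
    [0,-0.9,0,0,0,0,0],
    [0,-0.9,0,0,0,0,0],
    [0,-0.9,0,0,0,0,0],
    [0,-0.9,0,0,0,0,0],
    [0,-0.8,0,0,0,0,0],
    [0,-0.8,0,0,0,0,0],
    [0,-0.8,0,0,0,0,0]
  ]
}}

```text
clock: 25.5
position: [0.5771, 0.1814, 0.2081]
ee_rot: [2.627, 1.721, 0.003]
force: [1.5, 0.6, 0.1]
width: 0.007
gripper_force: 0.3
```

```bash
python3 st.py
```

```text
t 25.5 world [0.5771 0.1814 0.2081] carton [0.0006 0.0464 0.2081]
yaw err (want tool x=carton y) -0.005 tilt [0.002 0.   ] world yaw 1.16 q [ 0.06  0.51 -0.68  1.61  0.34  1.14 -1.1 ] F [1.5 0.6 0.1] w 0.007 gf 0.3080898220650852
```

Emit:
{"api": "carry_out", "payload": {
  "commands": [
    [0,-0.8,0,0.2,0,0,0],
    [0,-0.7,0,0.4,0,0,0],
    [0,-0.4,0,0.5,0,0,0],
    [0,-0.3,0,0.5,0,0,0],
    [0,-0.1,0,0.5,0,0,0],
    [0,0,0,0.3,0,0,0],
    [0,0,0,0.2,0,0,0],
    [0,0,0,0,0,0,0]
  ]
}}

```text
clock: 26.3
position: [0.5539, 0.1306, 0.1411]
ee_rot: [-2.626, -1.723, 0.001]
force: [-0.6, 0.2, -0.2]
width: 0.006
gripper_force: 0.0
```

```bash
python3 st.py
```

```text
t 26.3 world [0.5539 0.1306 0.1411] carton [-0.0006 -0.0095  0.1411]
yaw err (want tool x=carton y) -0.003 tilt [-0.001  0.   ] world yaw 1.162 q [ 0.14  0.52 -0.66  1.77  0.38  0.98 -1.08] F [-0.6  0.2 -0.2] w 0.006 gf 0.0
```

Emit:
{"api": "carry_out", "payload": {
  "commands": [
    [0,0,0,0.1,0,0,0],
    [0,0,0,0.1,0,0,0],
    [0,0,0,0,0,0,0]
  ]
}}

```text
clock: 26.6
position: [0.5547, 0.1308, 0.1386]
ee_rot: [2.626, 1.723, 0.002]
force: [-6.2, -2.4, 15.7]
width: 0.008
gripper_force: 8.3
```

Emit:
{"api": "carry_out", "payload": {
  "commands": [
    [0,0,0,-0.5,0,0,0],
    [0,0,0,-1,0,0,0],
    [0,0,0,-1,0,0,0],
    [0,0,0,-1,0,0,0],
    [0,0,0,-1,0,0,0],
    [0,-1,0,-1,0,0,0],
    [0,-1,0,-1,0,0,0],
    [0,-1,0,0,0,0,0]
  ]
}}

```text
clock: 27.4
position: [0.5255, 0.0618, 0.3031]
ee_rot: [2.624, 1.723, 0.009]
force: [-0.0, 0.1, -0.4]
width: 0.006
gripper_force: 0.0
```

Emit:
{"api": "carry_out", "payload": {
  "commands": [
    [0,-1,0,0,0,0,0],
    [0,-1,0,0,0,0,0],
    [0,-1,0,0,0,0,0],
    [0,-1,0,0,0,0,0],
    [0,0,0,0,0,0,0]
  ]
}}

```text
clock: 27.9
position: [0.4835, -0.0338, 0.2996]
ee_rot: [2.63, 1.716, -0.002]
force: [1.3, -1.1, 0.4]
width: 0.005
gripper_force: 0.0
```

Run:
```python
from st import *
from fit import *
st(); im=arm.get_image("scene")
P=cloud(im).reshape(-1,3); rgb=im["pixels"].reshape(-1,3).astype(int)
m=(P[:,0]>.4)&(P[:,0]<.72)&(P[:,1]<.33)&(P[:,1]>-.06)&(P[:,2]>.04)&(P[:,2]<.26)&(rgb[:,0]-rgb[:,2]>25)
r=least_squares(resid,[*p[:3],.05,.05],args=(P[m],),loss="soft_l1",f_scale=.004); print(r.x.round(3),m.sum(),r.cost)
cv2.imwrite("pics/s3.png",cv2.resize(im["pixels"][60:300,230:450,::-1],None,fx=2.4,fy=2.4))
```

```text
t 27.9 world [ 0.4835 -0.0338  0.2996] carton [-0.0003 -0.1883  0.2996]
yaw err (want tool x=carton y) -0.008 tilt [-0.    -0.002] world yaw 1.156 q [ 0.54  0.22 -0.69  1.75  0.15  1.23 -0.61] F [ 1.3 -1.1  0.4] w 0.005 gf 0.0
[ 0.558  0.138 -0.406  0.032  0.025] 4218 0.003242174713627894
```

View pics/s3.png

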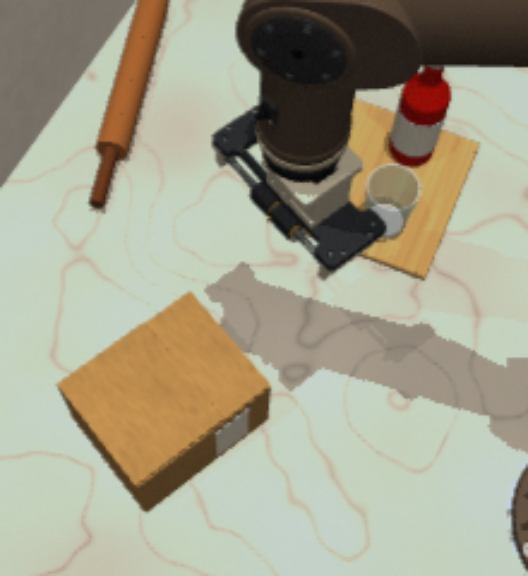

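The carton is shut flat at about (165,390), the bottle (420,120) and tumbler (390,200) still stand in place, and the arm touches nothing. I'll hand the job in.

```bash
python3 -c "
from cell import arm
print(arm.sign_off())"
```

```text
the job is handed in; nothing more can be done
None
```

I packed the jar upright on the pad, closed the carton (short flap first, then the long one; both measured about 0.03 rad from flat) and handed the job in at about 28 s; the sign-off gave no verdict.

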